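# Seat a specimen carrier against the sprung plunger and hold it on the stop

## Robot

A 7-joint arm with a two-finger parallel gripper is mounted at the origin on the work surface. World frame = base frame: x ahead of the robot, y to its left, z up, the work surface at z = 0. Lengths are in m, angles in rad, forces in N, time in s.
With the tool pointing down it reaches from about 0.425 to 0.925 m from the base axis. Payload 6.8 kg.
Tool frame: the origin (TCP) lies on the front face of the gripper's body, between the roots of the fingers; the fingertips stand 73 mm ahead of it and the grasp point (between the pads) lies 54 mm ahead of it (tcp_to_tips is the distance from the TCP to the fingertips, in m); z points along the fingers, x is the direction in which the jaws open and shut, and the axes are right-handed (so a half turn about z gives the same grasp; the last joint's range is limited). The gripper opens to 85 mm and grips with 20 to 120 N. Pads are 22 mm wide; open, the fingers measure 114 mm over their backs; the gripper's body (76 mm by 85 mm) begins 54 mm behind the grasp point. The pads swing forward as they close: fully open they stand 13 mm farther back than shut.
Start: joints at [1.141, 0.477, 0.022, 1.555, -0.011, 1.109, -0.083], TCP at [0.213, -0.64, 0.304] pointing down, gripper open.
Joint ranges: [-2.96, 2.96], [-0.34, 2.1], [-1.41, 1.46], [0.24, 2.44], [-1.37, 4.51], [0.17, 1.92], [-2.96, 2.96]. Speed limits (rad/s): [2.39, 2.39, 3.14, 3.14, 3.14, 3.14, 3.14].

## Interface

Orientations are given as a unit quaternion [w, x, y, z].
In Python, from station import get_obs, read_camera, hand_in, look_for, silhouettes, tcp_to_tips gives the robot as it stands. The module is installed in compiled form; this text tells all that it offers.
- The arm moves only by the tool apply_moves, never from a script. Its argument "moves" is a list of rows, each a list of 3 entries, a list of its own where there are three numbers: the shift along the tool's x, y, z in units of 25 mm (1.0 is 25 mm), then the turn, a rotation vector about the tool's x, y, z in units of 10 degrees (1.0 is 10 degrees), then the gripper's target within -1 to 1 (fully open at 1, half-way at 0, shut at -1). In form: [[[dx, dy, dz], [rx, ry, rz], jaw], ...]. A call has 1 to 20 rows; each row is the pose to reach, as a shift and turn from the pose commanded when the call began, along the tool's axes at that moment; what a row does not reach only later rows make up. A row lasts 1/8 s, in which the tool goes at most 62.5 mm and 10.7 degrees, less where a joint would pass 70% of its speed; a pose out of reach is approached as far as the arm can. A call with a gripper value outside its range is refused whole. The fingers move at their own pace and stop on an object; "force" is the grip in N (left out, the last holds). Time passes only in rows, so rows that repeat a pose let the fingers close. It gives the time, the measured TCP pose, the force and the opening at its end, in the units of the state.
- get_obs(): the state, without advancing time (a new reading comes with each control period).
- read_camera(name): name is "side" or "top"; returns a dict with "color" (400x640x3 uint8, red, green, blue), "mtx" (3x3 intrinsics, pixels), "eye" and "rotation" of the camera in the world. Camera axes: x right, y up, looking along -z (the intrinsics and any distortion apply to the point x, -y, -z); pixel columns grow to the right and rows downward; lengths in m; the calibration is good to about 2 mm. A picture is of the moment at which its call begins. There is no depth.
- hand_in(): hands the job in, once; it reports no verdict.
Trained networks look in the newest picture that a camera, given by its name, has taken for a name from the list of things; names that differ only in an ending like _2 or _b are one class to them, and where a whole thing is asked for, a point or a joint stands for the part that bears it (a point fixed in the world has none). Each returns a list of dicts, best first, with "conf" (0 to 1); they miss things now and then, are a little off and sometimes report something else, mostly with a low value. They report only what shows in the picture. A call takes as long as a camera call. They do not tell look-alikes from the thing itself.
- look_for(camera, query): "pixel" ([row, column] in pixels, amid what is visible of it).
- silhouettes(camera, query): "mask" (400x640 bool, what is visible of it) and "pixel" ([row, column] in pixels, amid what is visible of it).
The state is a dict: "t": time; "q": joint angles; "joint_vel": joint speeds; "joint_torque": joint torques, N m; "eef_pos": TCP position; "tool_rot": TCP orientation; "contact_force": force on the tool from outside, world axes, zero at the start; "torque": the same for the moment, N m; "gripper_width": opening from 0.0 (shut) to 1.0 (fully open).
Only numpy, scipy, OpenCV 4.12 (cv2) and the standard library are available. Lean on these libraries where they do the work, as an engineer would, in place of code of your own. Each camera call takes 0.05 s, during which the arm holds its last target.

## Task

Pick up the specimen carrier by its upright tab, set it down in the channel of the locating fixture with its round specimen towards the hood, then slide it along under the hood, pushing back the sprung plunger, until you feel it come up hard against the fixed stop hidden inside. Finish while still holding it there, flat on the channel floor and pressed firmly against the stop but not rammed (the spring drives it back if you let go or ease off). Leave the bottle, the wooden case, the brush and the control box with its red emergency button alone.

Things in the scene. Friction and masses are not known exactly. Their poses are not given: they have to be found in the camera images.
- fixture: Locating fixture fixed to the bench: dark steel plate 230 x 100 x 12 mm with a straight channel along its x axis; +x = the way the carrier is pushed, z up. Origin on the plate's underside, on the channel's centre line; the plate runs from x = -100 to +130 mm. The channel floor is the plate's top, 12 mm up, ground and oiled: the carrier slides on it easily.
- channel (a point): Point on the channel floor, on the centre line, 60 mm behind the fixture's origin (x = -60 mm); axes as the fixture's. Two aluminium guide rails, 12 mm wide and 10 mm tall above the floor, run from 30 mm behind this point to 80 mm ahead of it. The channel between them is 48 mm wide and open at the top and at its -x end.
- hood_edge (a point): On the channel floor, centre line, below the front edge of the aluminium hood (fixture x = +20 mm). The hood runs on 80 mm, is 72 mm wide, roof underside 18 mm and top 24 mm above the floor. Inside, out of sight, two fixed stop lugs stand 9 to 19 mm either side of the centre line, faces 4 to 16 mm past this point, set differently each time: to be felt. The carrier's front edge ends up there.
- plunger (a joint): Travel in m of the sprung steel plunger, pushed in along fixture +x; 0 = free, fully out. 12 mm in diameter, axis on the centre line 7 mm above the channel floor, free tip 8 mm before hood_edge. It takes 2 N to start plus 0.25 N per mm: 5 N at 12 mm, 8 N at 24 mm. The carrier meets the stop with it 12 to 24 mm in; there the push rises steeply above the spring's. Its own travel is 32 mm.
- carrier_centre (a point): Centre of the loose dark steel specimen carrier, half-way up it (22 mm above its underside). Base 70 (x) x 40 (y) x 14 mm high; its front is +x, where a bright steel specimen disc 20 mm across, 2 mm thick, lies on it, centred 19 mm ahead of this point; the front edge is 35 mm ahead. Weighs 0.27 to 0.45 kg. Starts flat on the bench, front roughly away from the robot.
- carrier_tab (a point): Centre of the carrier's upright tab, by which it is gripped: 26 (x) x 14 (y, the way to grip) x 30 mm high, standing on the base from 14 to 44 mm above the underside. This point is 29 mm above the underside, 17 mm behind carrier_centre, 52 mm behind the front edge. Axes as the carrier's.
- bottle: Bystander: brown glass bottle, 52 mm across, 105 mm tall; origin at the centre of its underside.
- case: Bystander: closed wooden gauge case 102 x 72 x 42 mm; origin at the centre of its underside.
- brush: Bystander: flat hand brush with a wooden handle, about 200 mm long, lying on the bench.
- control_box: Bystander, fixed: black control box 90 x 150 x 45 mm, origin at the centre of its underside.
- estop (a joint): Red emergency button on the control box, 0 = not pressed, 0.006 = fully pressed; leave it alone.
Mind the look-alikes: they are no part of the job. What is meant by the part that bears carrier_centre is not purple, and is the larger of those in its own colour. There is more than one size of the fixture; the one meant has the size given above.

How it is judged:
By the outcome, as a careful person would: the job done as asked, in the order asked, and still so for the second after the job is handed in, while the arm keeps its last pose, push and grip.
It also fails if it takes over 64 s, if anything falls off the work surface, if the arm or the gripper's body presses on something with over 40 N, if the wrist force passes 120 N, or if a joint passes its speed limit or range.

## Working session

There is one attempt and no reset: what is moved stays moved. The work goes in short steps, Python scripts to look and compute and a tool call to move; the robot and the scene stay as the last step left them, time stands still between calls to the robot, and variables do not carry over. Pictures are saved under pics/ and viewed, and the job is handed in when it is done.

Besides the shell and the picture viewer there is one more tool, called after "Call:" in YAML: its name, and indented under it one key for each argument. apply_moves: Moves the arm, as the interface text tells. Its arguments: {"type":"object","properties":{"moves":{"type":"array"},"force":{"type":"number"}},"required":["moves"]}

```bash
mkdir -p pics; python3 - <<'E'
from station import *
import cv2,numpy as np
o=get_obs()
for k in o: print(k,np.round(o[k],4))
print(tcp_to_tips)
for c in ("side","top"):
    r=read_camera(c); cv2.imwrite(f"pics/{c}0.png",r["color"][:,:,::-1]); print(c,r["mtx"],r["eye"],r["rotation"],[k for k in r])
    for q in ("fixture","carrier_centre","carrier_tab","hood_edge","channel","plunger","bottle","case","brush","control_box"):
        print(q,[(np.round(d["pixel"]).tolist(),round(d["conf"],2)) for d in look_for(c,q)])
E
```

```text
t 0.0
q [ 1.1409  0.4778  0.0223  1.5565 -0.0115  1.1093 -0.0831]
joint_vel [ 0.0009  0.0007 -0.0009  0.     -0.0008  0.0019 -0.0002]
joint_torque [ 7.00000e-04 -5.96453e+01  1.60790e+00 -2.81204e+01  1.24000e-02
  9.30000e-03  0.00000e+00]
eef_pos [ 0.2133 -0.6399  0.3029]
tool_rot [-5.000e-04  8.113e-01 -5.847e-01 -8.000e-04]
contact_force [-0.4721 -0.2358  0.238 ]
torque [ 0.0286  0.0113 -0.0098]
gripper_width 1.0015
0.0726
side [[442.65752233   0.         315.864618  ]
 [  0.         442.65752233 200.52810883]
 [  0.           0.           1.        ]] [0.00520839 0.71164437 0.78974867] [-0.28116452 -0.13539607  0.40313622  0.86028809] ['color', 'mtx', 'eye', 'rotation']
fixture [([263.0, 359.0], 0.84), ([192.0, 348.0], 0.83)]
carrier_centre [([255.0, 282.0], 0.97), ([225.0, 269.0], 0.9), ([278.0, 247.0], 0.82)]
carrier_tab [([257.0, 283.0], 0.73), ([275.0, 248.0], 0.58), ([224.0, 262.0], 0.58)]
hood_edge [([190.0, 346.0], 0.72), ([265.0, 360.0], 0.71)]
channel [([266.0, 356.0], 0.85), ([190.0, 346.0], 0.84)]
plunger []
bottle [([286.0, 168.0], 0.85)]
case [([132.0, 355.0], 0.63)
[... 179 characters left out ...]
1]
 [  0.           0.           1.        ]] [ 0.25234801 -0.0018817   1.32059374] [ 0.71632339  0.07489159 -0.06930463 -0.69026728] ['color', 'mtx', 'eye', 'rotation']
fixture [([201.0, 372.0], 0.93), ([255.0, 297.0], 0.74)]
carrier_centre [([200.0, 275.0], 0.78), ([167.0, 292.0], 0.66), ([200.0, 242.0], 0.46)]
carrier_tab [([168.0, 292.0], 0.56), ([200.0, 271.0], 0.52), ([193.0, 241.0], 0.47)]
hood_edge [([197.0, 371.0], 0.6), ([252.0, 295.0], 0.58)]
channel [([202.0, 371.0], 0.82), ([256.0, 295.0], 0.82)]
plunger [([201.0, 369.0], 0.45)]
bottle [([158.0, 196.0], 0.84), ([200.0, 371.0], 0.18)]
case [([158.0, 450.0], 0.93)]
brush [([234.0, 444.0], 0.8)]
control_box [([237.0, 184.0], 0.84)]
```

View pics/side0.png

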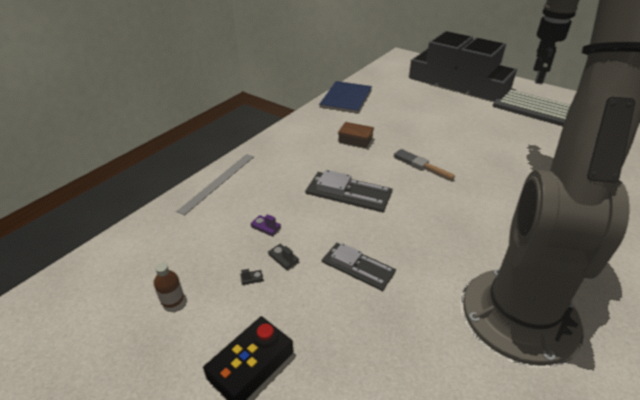

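View pics/top0.png

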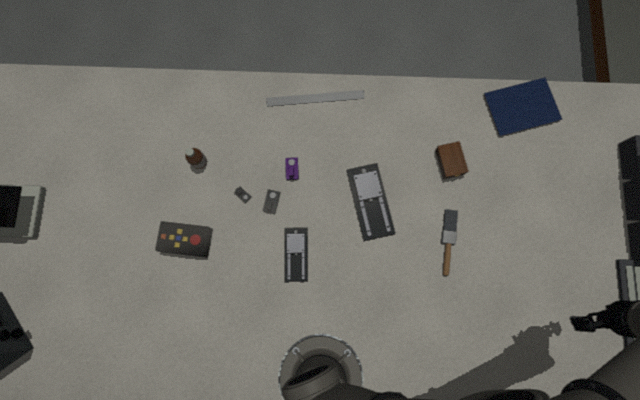

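```bash
python3 - <<'E'
import cv2
a=cv2.imread("pics/top0.png")[130:300,160:480];cv2.imwrite("pics/top0z.png",cv2.resize(a,(800,425),interpolation=cv2.INTER_CUBIC))
a=cv2.imread("pics/side0.png")[150:330,210:450];cv2.imwrite("pics/side0z.png",cv2.resize(a,(800,600),interpolation=cv2.INTER_CUBIC))
E
```

```text
(no output)
```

View pics/top0z.png

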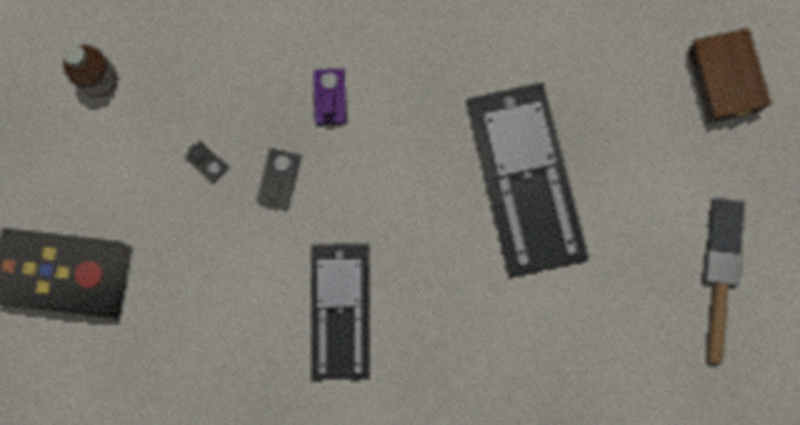

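View pics/side0z.png

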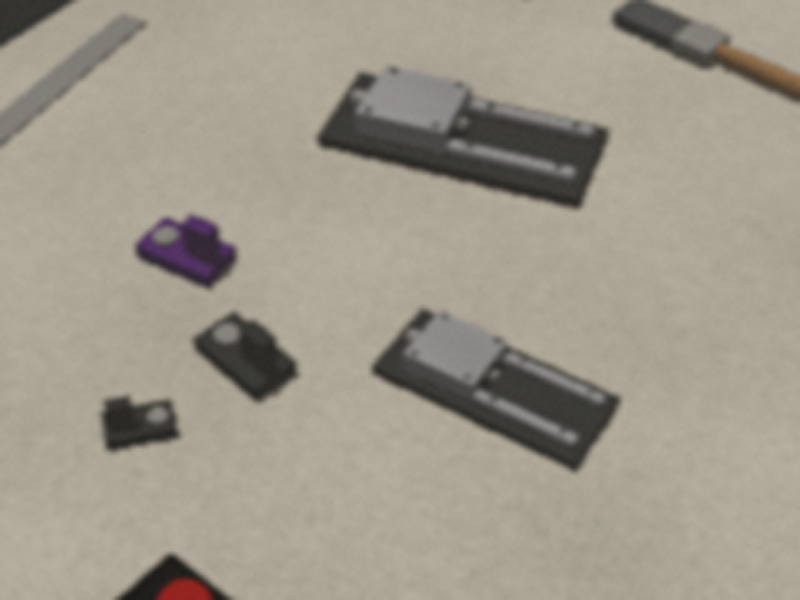

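The top view shows the larger fixture at pixel (202,371) and the smaller one at (255,296). The target dark carrier is at (200,272), the small dark look-alike at (194,242) and the purple one at (168,292). Next I fit poses to the silhouettes.

```bash
cat > h.py <<'E'
from station import *
import cv2,numpy as np
from scipy.spatial.transform import Rotation as R
from scipy.optimize import minimize
def rot(q): return R.from_quat([q[1],q[2],q[3],q[0]]).as_matrix()
def proj(c,P):
    p=(np.atleast_2d(P)-c["eye"])@rot(c["rotation"])
    p=p*[1,-1,-1]; u=p@c["mtx"].T; return u[:,:2]/u[:,2:]   # col,row
def backproj(c,px,z):
    d=rot(c["rotation"])@(np.linalg.inv(c["mtx"])@[px[1],px[0],1]*[1,-1,-1])
    return c["eye"]+d*(z-c["eye"][2])/d[2]
def box(x0,x1,y0,y1,z0,z1): return np.array([[x,y,z] for x in(x0,x1) for y in(y0,y1) for z in(z0,z1)])
FIX=[box(-.1,.13,-.05,.05,0,.012),box(.02,.1,-.036,.036,.012,.036)]
CAR=[box(-.035,.035,-.02,.02,0,.014),box(-.030,-.004,-.007,.007,.014,.044)]
def pose(p,P):
    c,s=np.cos(p[2]),np.sin(p[2]); return P@np.array([[c,s,0],[-s,c,0],[0,0,1]])+[p[0],p[1],p[3] if len(p)>3 else 0]
S=4
def render(c,p,boxes):
    m=np.zeros((400*S,640*S),np.uint8)
    for b in boxes:
        u=proj(c,pose(p,b)); h=cv2.convexHull(((u+.5)*S-.5).astype(np.float32)*16).astype(np.int32)
        cv2.fillConvexPoly(m,h,255,shift=4)
    return cv2.resize(m,(640,400),interpolation=cv2.INTER_AREA)/255.
def fit(items,p0,boxes):
    f=lambda p: sum(np.abs(render(c,p,boxes)-m).sum()/m.sum() for c,m in items)
    sim=np.array([p0]+[np.array(p0)+d for d in ([.01,0,0],[0,.01,0],[0,0,.1])])
    r=minimize(f,p0,method="Nelder-Mead",options=dict(initial_simplex=sim,xatol=1e-5,fatol=1e-5))
    return r.x,r.fun
E
python3 - <<'E'
from h import *
cs={n:read_camera(n) for n in("top","side")}
sel={"fixture":{"top":(202,371),"side":(192,348)},"carrier_centre":{"top":(200,272),"side":(255,282)}}
for q,boxes,z in(("fixture",FIX,.012),("carrier_centre",CAR,.01)):
    it=[]
    for n in cs:
        L=silhouettes(n,q); d=min(L,key=lambda d:np.hypot(*(np.array(d["pixel"])-sel[q][n])))
        print(q,n,np.round(d["pixel"]),d["mask"].sum(),round(d["conf"],2),backproj(cs[n],d["pixel"],z).round(4)); it.append((cs[n],d["mask"].astype(float)))
    p0=backproj(cs["top"],sel[q]["top"],z); p0=[p0[0],p0[1],0.]
    if q=="fixture": p0[2]=.2
    for nm,i in(("both",it),("top",it[:1]),("side",it[1:])):
        p,f=fit(i,p0,boxes); print(nm,p.round(4),round(f,3))
        if nm=="both": 
            for (n,c) in cs.items():
                im=c["color"][:,:,::-1].copy() if q=="fixture" else cv2.imread(f"pics/{n}fit.png")
                cc,_=cv2.findContours((render(c,p,boxes)>.5).astype(np.uint8),0,1); cv2.drawContours(im,cc,-1,(0,255,0),1); cv2.imwrite(f"pics/{n}fit.png",im)
for n in cs:
  im=cv2.imread(f"pics/{n}fit.png"); im=im[150:260,240:420] if n=="top" else im[150:300,240:420]
  cv2.imwrite(f"pics/{n}fitz.png",cv2.resize(im,None,fx=4,fy=4,interpolation=cv2.INTER_CUBIC))
E
```

```text
fixture top [202. 369.] 2501 0.93 [ 0.5143 -0.1293  0.012 ]
fixture side [193. 348.] 2044 0.96 [ 0.5111 -0.1193  0.012 ]
both [ 0.5052 -0.1375  0.2668] 0.132
top [ 0.5041 -0.1369  0.2621] 0.035
side [ 0.5075 -0.1415  0.2617] 0.07
carrier_centre top [200. 272.] 266 0.66 [0.5104 0.1699 0.01  ]
carrier_centre side [255. 281.] 445 0.67 [0.5142 0.1714 0.01  ]
both [ 0.5069  0.1722 -0.1902] 0.364
top [ 0.5065  0.1735 -0.1342] 0.206
side [ 0.51    0.171  -0.1775] 0.148
```

View pics/topfitz.png

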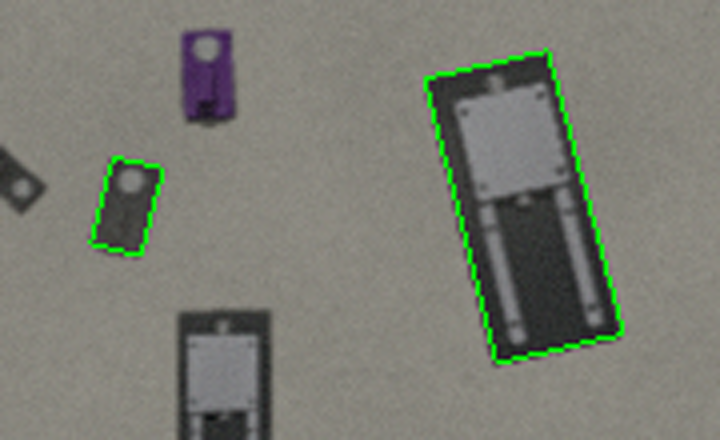

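View pics/sidefitz.png

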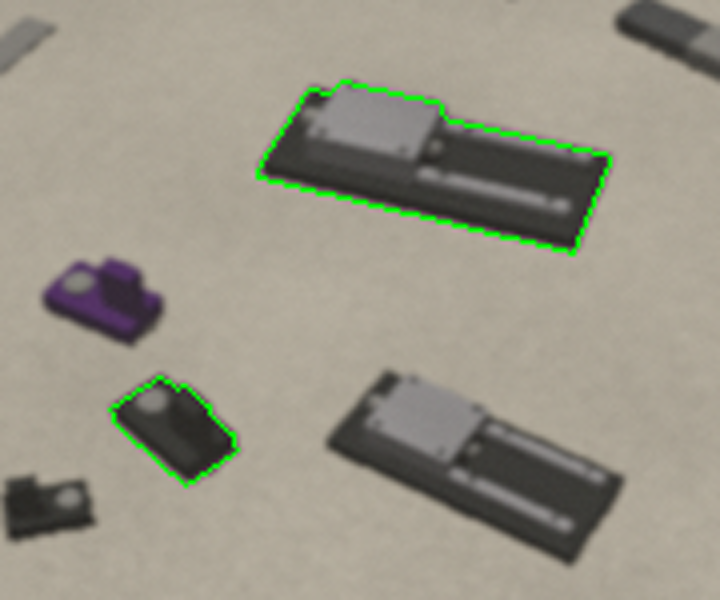

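```bash
cat >> h.py <<'E'
def goto(pos,yaw,pos0=None,q0=None):
    """tool x axis along world angle yaw (mod pi), tool z down"""
    o=get_obs(); p0=np.array(o["eef_pos"] if pos0 is None else pos0); M=rot(o["tool_rot"] if q0 is None else q0)
    best=None
    for y in(yaw,yaw+np.pi):
        T=np.array([[np.cos(y),np.sin(y),0],[np.sin(y),-np.cos(y),0],[0,0,-1]])
        rv=R.from_matrix(M.T@T).as_rotvec(degrees=True)
        print("  turn option",(rv/10).round(3), "q7",o["q"][6].round(2))
    print("  shift",(M.T@(np.array(pos)-p0)/.025).round(3))
E
python3 - <<'E'
from h import *
print(backproj(read_camera("top"),(194,242),.01),backproj(read_camera("top"),(158,196),.05))
c=(.508,.172,-.19)
tab=pose(c,np.array([[-.017,0,0]]))[0]; print(tab)
goto([.45,-.3,.27],c[2]+np.pi/2)
goto([tab[0],tab[1],.2],c[2]+np.pi/2)
E
```

```text
[0.52557922 0.26399851 0.01      ] [0.62449064 0.40507095 0.05      ]
[0.49130593 0.1752106  0.        ]
  turn option [  0.     -0.    -15.068] q7 -0.08
  turn option [-0.    -0.     2.932] q7 -0.08
  shift [ -9.924 -13.28    1.357]
  turn option [  0.     -0.    -15.068] q7 -0.08
  turn option [-0.    -0.     2.932] q7 -0.08
  shift [-27.434 -20.859   4.156]
```

Call:
apply_moves:
  moves:
    - [[-2, -2.6, 0.3], [0, 0, 0.5], -0.05]
    - [[-4, -5.2, 0.5], [0, 0, 1], -0.05]
    - [[-6, -8, 0.8], [0, 0, 1.5], -0.05]
    - [[-8, -10.7, 1.1], [0, 0, 2], -0.05]
    - [[-9.9, -13.3, 1.4], [0, 0, 2.5], -0.05]
    - [[-11.9, -14.2, 1.7], [0, 0, 2.9], -0.05]
    - [[-13.8, -15, 2], [0, 0, 2.93], -0.05]
    - [[-15.8, -15.9, 2.3], [0, 0, 2.93], -0.05]
    - [[-17.7, -16.7, 2.6], [0, 0, 2.93], -0.05]
    - [[-19.7, -17.5, 2.9], [0, 0, 2.93], -0.05]
    - [[-21.6, -18.3, 3.2], [0, 0, 2.93], -0.05]
    - [[-23.6, -19.2, 3.6], [0, 0, 2.93], -0.05]
    - [[-25.5, -20, 3.9], [0, 0, 2.93], -0.05]
    - [[-27.4, -20.86, 4.16], [0, 0, 2.93], -0.05]
    - [[-27.4, -20.86, 4.16], [0, 0, 2.93], -0.05]
    - [[-27.4, -20.86, 4.16], [0, 0, 2.93], -0.05]
    - [[-27.4, -20.86, 4.16], [0, 0, 2.93], -0.05]
    - [[-27.4, -20.86, 4.16], [0, 0, 2.93], -0.05]
    - [[-27.4, -20.86, 4.16], [0, 0, 2.93], -0.05]

```text
t: 3.88
eef_pos: [0.4918, 0.1732, 0.2001]
tool_rot: [0.0, -0.636, 0.771, -0.0]
contact_force: [-1.7, -0.6, 0.2]
gripper_width: 0.479
```

```bash
python3 - <<'E'
from h import *
o=get_obs(); print(o["t"],o["gripper_width"],o["eef_pos"],o["q"].round(2) if hasattr(o["q"],"round") else o["q"],o["contact_force"])
for n,b in(("top",(130,270,220,440)),("side",(100,300,200,420))):
    c=read_camera(n); im=c["color"][:,:,::-1].copy()
    # tip centre predicted
    M=rot(o["tool_rot"])
    u=proj(c,np.array(o["eef_pos"])+M[:,2]*.073)[0]; print(n,u)
    cv2.circle(im,(int(u[0]),int(u[1])),1,(0,0,255),-1)
    im=im[b[0]:b[1],b[2]:b[3]]; cv2.imwrite(f"pics/{n}1.png",cv2.resize(im,None,fx=3,fy=3,interpolation=cv2.INTER_CUBIC))
E
```

```text
3.875 0.47864247762351536 [0.49181743 0.17321327 0.20011034] [-0.23  0.37 -0.27  2.    0.14  0.79 -2.35] [-1.6679812  -0.59761743  0.20674174]
top [265.49441125 198.08461314]
side [284.92489607 222.8972267 ]
```

View pics/side1.png

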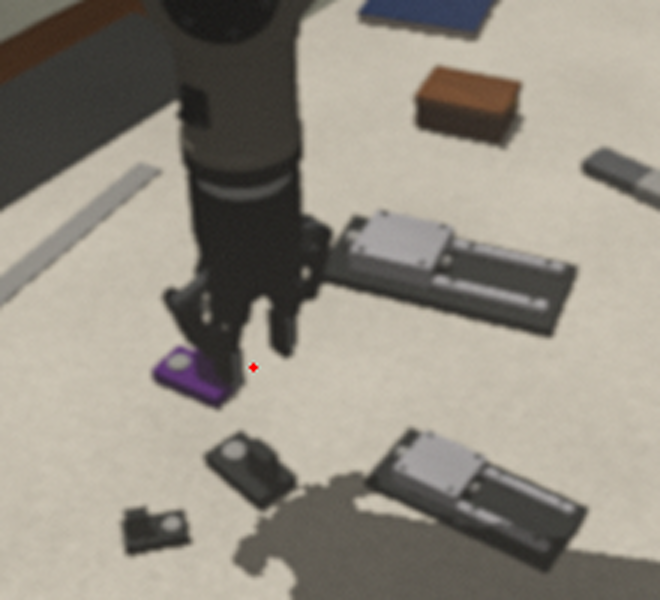

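View pics/top1.png

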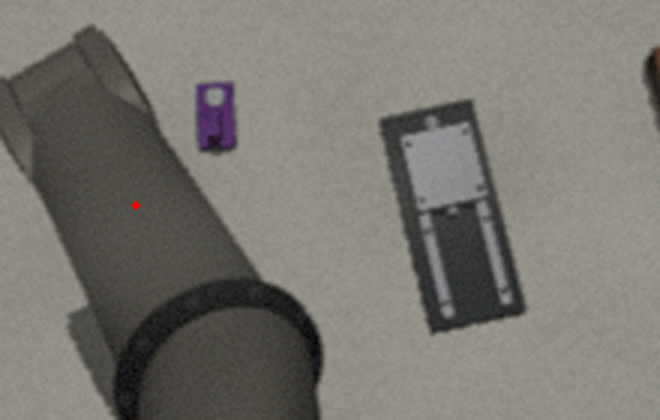

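```bash
python3 - <<'E'
from h import *
goto([.4913,.1752,.093],-.19+np.pi/2)
E
```

```text
turn option [-0.0000e+00  2.0000e-03  1.7996e+01] q7 -2.35
  turn option [-0.002 -0.    -0.004] q7 -2.35
  shift [-0.053  0.029  4.282]
```

Call:
apply_moves:
  moves:
    - [[-0.05, 0.03, 1], [0, 0, 0], -0.05]
    - [[-0.05, 0.03, 2], [0, 0, 0], -0.05]
    - [[-0.05, 0.03, 3], [0, 0, 0], -0.05]
    - [[-0.05, 0.03, 3.6], [0, 0, 0], -0.05]
    - [[-0.05, 0.03, 4], [0, 0, 0], -0.05]
    - [[-0.05, 0.03, 4.28], [0, 0, 0], -0.05]
    - [[-0.05, 0.03, 4.28], [0, 0, 0], -0.05]
    - [[-0.05, 0.03, 4.28], [0, 0, 0], -0.05]

```text
t: 4.97
eef_pos: [0.4914, 0.1759, 0.0934]
tool_rot: [0.0, -0.637, 0.771, -0.0]
contact_force: [-0.1, -0.0, 0.3]
gripper_width: 0.474
```

```bash
python3 - <<'E'
from h import *
c=read_camera("side"); im=c["color"][:,:,::-1][200:320,210:370]; cv2.imwrite("pics/side2.png",cv2.resize(im,None,fx=5,fy=5,interpolation=cv2.INTER_CUBIC))
E
```

```text
(no output)
```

View pics/side2.png

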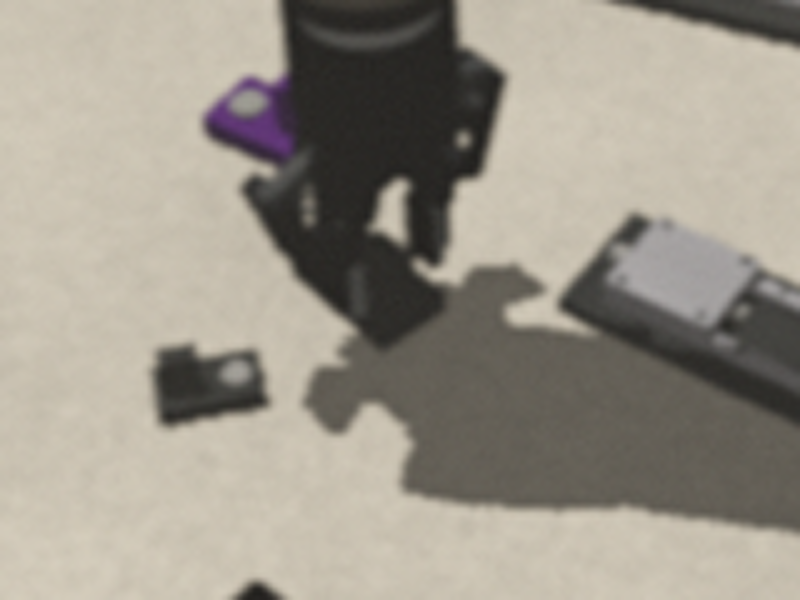

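Call:
apply_moves:
  moves:
    - [[0, 0, 0], [0, 0, 0], -0.5]
    - [[0, 0, 0], [0, 0, 0], -0.7]
    - [[0, 0, 0], [0, 0, 0], -1]
    - [[0, 0, 0], [0, 0, 0], -1]
    - [[0, 0, 0], [0, 0, 0], -1]
    - [[0, 0, 0], [0, 0, 0], -1]
    - [[0, 0, 0], [0, 0, 0], -1]
    - [[0, 0, 0], [0, 0, 0], -1]
  force: 90

```text
t: 6.02
eef_pos: [0.4913, 0.1758, 0.0934]
tool_rot: [0.0, -0.637, 0.771, -0.0]
contact_force: [-1.1, -1.1, 4.9]
gripper_width: 0.143
```

Call:
apply_moves:
  moves:
    - [[0, 0, -0.5], [0, 0, 0], -1]
    - [[0, 0, -1.5], [0, 0, 0], -1]
    - [[0, 0, -3], [0, 0, 0], -1]
    - [[0, 0, -4], [0, 0, 0], -1]
    - [[0, 0, -4], [0, 0, 0], -1]
    - [[0, 0, -4], [0, 0, 0], -1]
    - [[0, 0, -4], [0, 0, 0], -1]

```text
t: 6.9
eef_pos: [0.4903, 0.1754, 0.1915]
tool_rot: [-0.001, -0.637, 0.771, 0.0]
contact_force: [0.4, -0.6, -4.6]
gripper_width: 0.145
```

```bash
python3 - <<'E'
from h import *
o=get_obs(); print(o["gripper_width"],o["eef_pos"],o["contact_force"],o["torque"])
c=read_camera("side"); im=c["color"][:,:,::-1][140:300,200:400]; cv2.imwrite("pics/side3.png",cv2.resize(im,None,fx=4,fy=3.75,interpolation=cv2.INTER_CUBIC))
# target above channel
F=(.5055,-.1385,.262)
# front edge at fixture x = -5 -> tab at x=-0.060; start a bit behind: tab -0.068
t=pose(F,np.array([[-.070,0,0]]))[0]; print(t)
goto([t[0],t[1],.16],F[2]+np.pi/2)
E
```

```text
0.14542790427425764 [0.49025338 0.17536821 0.19153895] [ 0.42467909 -0.58571923 -4.55298653] [ 0.03579547  0.05013684 -0.02555959]
[ 0.43788883 -0.1566309   0.        ]
  turn option [-7.0000e-03 -1.9000e-02  1.5413e+01] q7 -2.36
  turn option [ 0.014 -0.005 -2.587] q7 -2.36
  shift [13.44  -0.443  1.282]
```

View pics/side3.png

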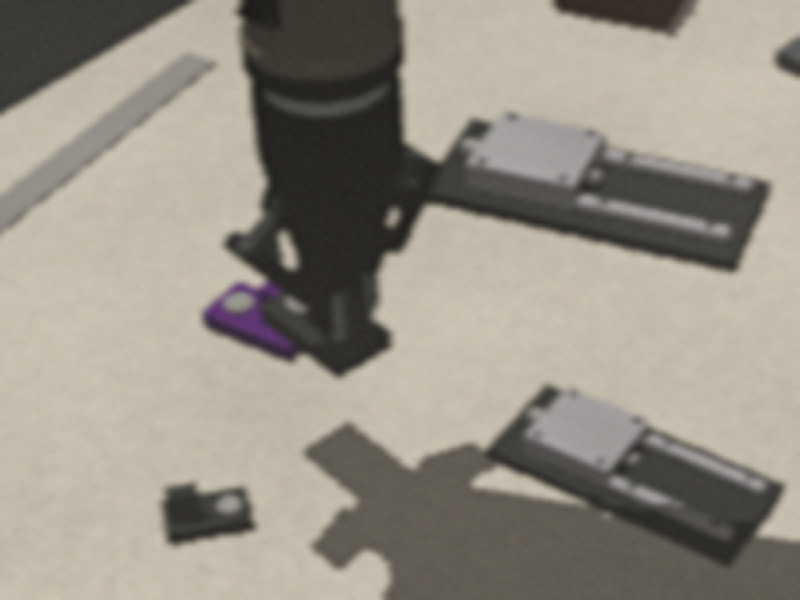

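Call:
apply_moves:
  moves:
    - [[1, 0, 0.1], [0, 0, -0.2], -1]
    - [[2.5, -0.05, 0.2], [0, 0, -0.5], -1]
    - [[4, -0.1, 0.4], [0, 0, -0.8], -1]
    - [[5.5, -0.15, 0.5], [0, 0, -1.1], -1]
    - [[7, -0.2, 0.7], [0, 0, -1.4], -1]
    - [[8.5, -0.25, 0.8], [0, 0, -1.7], -1]
    - [[10, -0.3, 1], [0, 0, -2], -1]
    - [[11.5, -0.35, 1.1], [0, 0, -2.3], -1]
    - [[12.6, -0.4, 1.2], [0.01, 0, -2.5], -1]
    - [[13.2, -0.44, 1.28], [0.014, -0.005, -2.59], -1]
    - [[13.44, -0.44, 1.28], [0.014, -0.005, -2.59], -1]
    - [[13.44, -0.44, 1.28], [0.014, -0.005, -2.59], -1]
    - [[13.44, -0.44, 1.28], [0.014, -0.005, -2.59], -1]
    - [[13.44, -0.44, 1.28], [0.014, -0.005, -2.59], -1]

```text
t: 8.7
eef_pos: [0.4388, -0.1555, 0.161]
tool_rot: [-0.001, 0.794, -0.608, 0.001]
contact_force: [-0.8, 0.7, -4.4]
gripper_width: 0.143
```

```bash
python3 - <<'E'
from h import *
o=get_obs(); print(o["gripper_width"],o["eef_pos"],o["contact_force"],o["q"])
M=rot(o["tool_rot"]); print(M.round(4))
yaw=np.arctan2(M[1,0],M[0,0]); print(yaw, yaw%np.pi-np.pi/2)
for n,b in(("side",(130,270,280,440)),("top",(140,260,310,450))):
    c=read_camera(n); im=c["color"][:,:,::-1].copy()[b[0]:b[1],b[2]:b[3]]; cv2.imwrite(f"pics/{n}4.png",cv2.resize(im,None,fx=4.2,fy=4.2,interpolation=cv2.INTER_CUBIC))
    for q in ("carrier_centre","carrier_tab"): print(n,q,[(np.round(d["pixel"]).tolist(),round(d["conf"],2)) for d in look_for(n,q)])
E
```

```text
0.1434600125378749 [ 0.43882451 -0.1555059   0.1609813 ] [-0.79628753  0.68850446 -4.40604831] [ 0.44201321  0.3576297  -0.27616026  2.15260813  0.15630168  0.64735784
 -1.24930334]
[[ 2.607e-01 -9.654e-01  2.600e-03]
 [-9.654e-01 -2.607e-01  1.100e-03]
 [-4.000e-04 -2.800e-03 -1.000e+00]]
-1.3070067041140276 0.2637896226808689
side carrier_centre [([176.0, 370.0], 0.81), ([226.0, 266.0], 0.65), ([276.0, 250.0], 0.57), ([192.0, 350.0], 0.39)]
side carrier_tab [([275.0, 248.0], 0.75), ([175.0, 372.0], 0.67), ([226.0, 263.0], 0.56)]
top carrier_centre [([167.0, 289.0], 0.62), ([232.0, 445.0], 0.57), ([196.0, 243.0], 0.48), ([210.0, 375.0], 0.46)]
top carrier_tab [([168.0, 292.0], 0.64), ([194.0, 242.0], 0.54), ([210.0, 372.0], 0.53)]
```

View pics/side4.png

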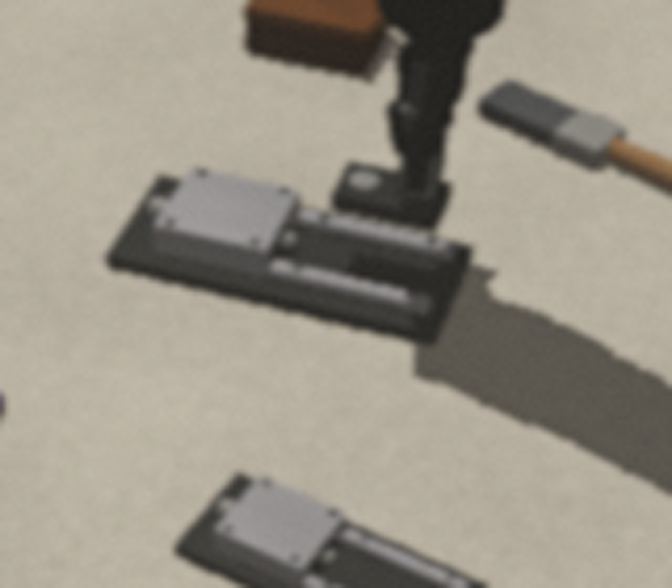

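View pics/top4.png

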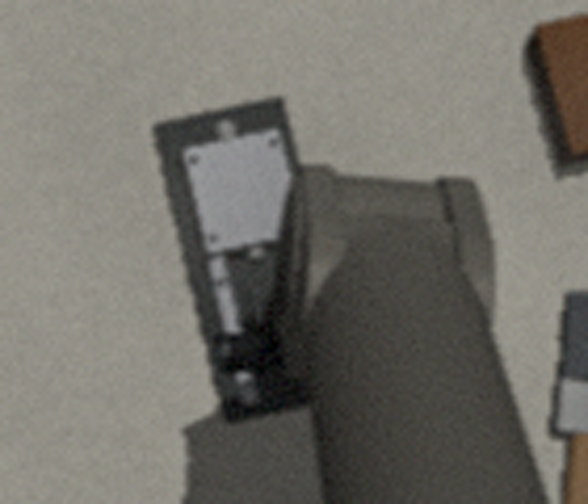

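```bash
cat > ov.py <<'E'
from h import *
import sys
def ov(tag,dx=0,dy=0,under=.0934,F=(.5075,-.1415,.262)):
    o=get_obs(); M=rot(o["tool_rot"]); yaw=np.arctan2(M[1,0],M[0,0])%np.pi-np.pi/2
    e=o["eef_pos"]; p=(e[0]+.017*np.cos(yaw)+dx,e[1]+.017*np.sin(yaw)+dy,yaw,e[2]-under)
    c=read_camera("side"); k=5; b=(150,270,310,450)
    im=cv2.resize(c["color"][:,:,::-1][b[0]:b[1],b[2]:b[3]],None,fx=k,fy=k,interpolation=cv2.INTER_CUBIC)
    def wire(p,B,col):
        u=((proj(c,pose(p,B))-[b[2],b[0]]+.5)*k).astype(int)
        for i in range(8):
            for j in range(i):
                if bin(i^j).count("1")==1: cv2.line(im,u[i].tolist(),u[j].tolist(),col,1)
    wire(p,CAR[0],(0,255,0)); 
    t=np.linspace(0,2*np.pi,30); u=((proj(c,pose(p,np.c_[.019+.01*np.cos(t),.01*np.sin(t),0*t+.016]))-[b[2],b[0]]+.5)*k).astype(int)
    cv2.polylines(im,[u],True,(0,255,255),1)
    wire(F,FIX[0],(255,255,0)); wire(F,box(-.09,.02,.024,.036,.012,.022),(255,0,255)); wire(F,box(-.09,.02,-.036,-.024,.012,.022),(255,0,255))
    cv2.imwrite(f"pics/ov_{tag}.png",im); print(np.round(p,4))
    # in fixture coordinates (world estimate mean)
    return p
if __name__=="__main__": ov(sys.argv[1],*map(float,sys.argv[2:4]))
E
python3 ov.py a
```

```text
[ 0.455  -0.1518  0.2626  0.0675]
```

View pics/ov_a.png

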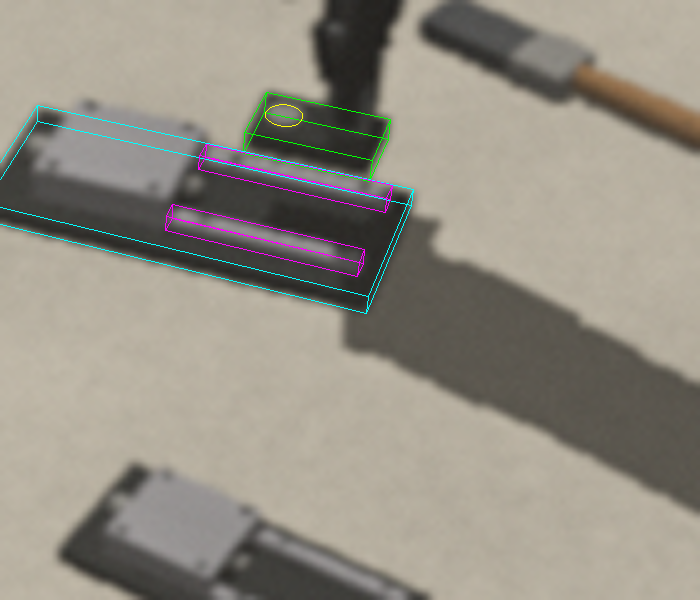

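```bash
cat > ov2.py <<'E'
from ov import *
def ov2(tag,dx=0,dy=0,under=.0934,b=(155,195,350,400),k=14):
    o=get_obs(); M=rot(o["tool_rot"]); yaw=np.arctan2(M[1,0],M[0,0])%np.pi-np.pi/2
    e=o["eef_pos"]; p=(e[0]+.017*np.cos(yaw)+dx,e[1]+.017*np.sin(yaw)+dy,yaw,e[2]-under)
    c=read_camera("side")
    L=[d for d in silhouettes("side","carrier_centre")]
    pc=proj(c,pose(p,np.zeros((1,3))))[0]
    d=min(L,key=lambda d:np.hypot(d["pixel"][1]-pc[0],d["pixel"][0]-pc[1])); print(d["conf"],d["mask"].sum(),d["pixel"])
    a=np.clip(c["color"][:,:,::-1][b[0]:b[1],b[2]:b[3]].astype(float)*1.8,0,255).astype(np.uint8)
    im=cv2.resize(a,None,fx=k,fy=k,interpolation=cv2.INTER_CUBIC)
    mm=cv2.resize(d["mask"][b[0]:b[1],b[2]:b[3]].astype(np.uint8),None,fx=k,fy=k,interpolation=0)
    cc,_=cv2.findContours(mm,0,1); cv2.drawContours(im,cc,-1,(0,0,255),1)
    for B,col in((CAR[0],(0,255,0)),(CAR[1],(255,255,0))):
        u=((proj(c,pose(p,B))-[b[2],b[0]]+.5)*k).astype(int)
        for i in range(8):
            for j in range(i):
                if bin(i^j).count("1")==1: cv2.line(im,u[i].tolist(),u[j].tolist(),col,1)
    t=np.linspace(0,2*np.pi,30); u=((proj(c,pose(p,np.c_[.019+.01*np.cos(t),.01*np.sin(t),0*t+.016]))-[b[2],b[0]]+.5)*k).astype(int)
    cv2.polylines(im,[u],True,(0,255,255),1)
    cv2.imwrite(f"pics/ov2_{tag}.png",im)
    m=d["mask"].astype(float)
    g=lambda v: np.abs(render(c,(p[0]+v[0],p[1]+v[1],p[2]+v[2],p[3]),[CAR[0]])-m)[pc[1].astype(int)-3:].sum() # lower part only
    sim=np.array([[0,0,0],[.006,0,0],[0,.006,0],[0,0,.08]])
    r=minimize(g,[0,0,0],method="Nelder-Mead",options=dict(initial_simplex=sim)); print("carrier side offset wrt nominal",r.x.round(4),r.fun)
if __name__=="__main__": ov2(sys.argv[1],*map(float,sys.argv[2:4]))
E
python3 ov2.py a
```

```text
0.86 302 [176.2, 370.9]
carrier side offset wrt nominal [ 0.003  -0.0023  0.0291] 20.827450980392157
```

View pics/ov2_a.png

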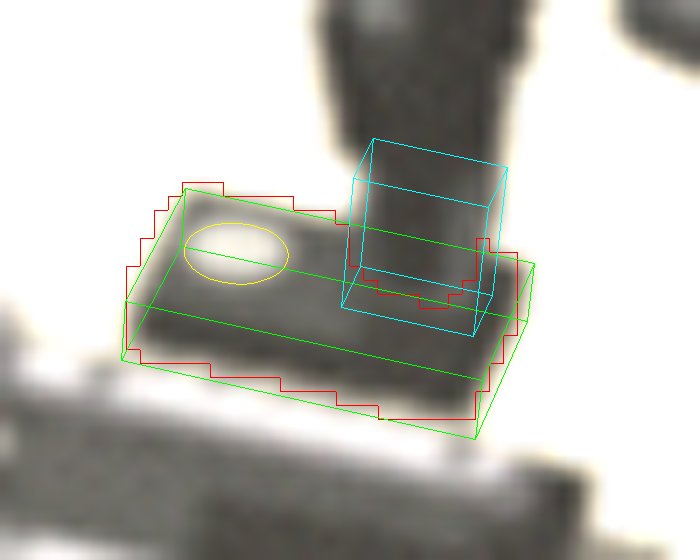

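Call:
apply_moves:
  moves:
    - [[0.02, 0, 0.5], [0, 0, 0], -1]
    - [[0.02, 0, 1], [0, 0, 0], -1]
    - [[0.02, 0, 1.5], [0, 0, 0], -1]
    - [[0.02, 0, 1.8], [0, 0, 0], -1]
    - [[0.02, 0, 2], [0, 0, 0], -1]
    - [[0.02, 0, 2], [0, 0, 0], -1]
    - [[0.02, 0, 2], [0, 0, 0], -1]

```text
t: 10.02
eef_pos: [0.4391, -0.1568, 0.1112]
tool_rot: [-0.001, 0.794, -0.609, 0.001]
contact_force: [-0.1, -1.1, -3.9]
gripper_width: 0.148
```

```bash
python3 - <<'E'
from ov2 import *
o=get_obs(); print(o["eef_pos"],o["contact_force"],o["torque"])
ov2("b",b=(165,215,345,405),k=12)
E
```

```text
[ 0.43907409 -0.15675976  0.11118397] [-0.14295528 -1.05446425 -3.92607359] [-0.02858274  0.06423473  0.05508286]
0.78 273 [191.3, 365.4]
carrier side offset wrt nominal [ 0.0036 -0.0036  0.0357] 30.705882352941174
```

View pics/ov2_b.png

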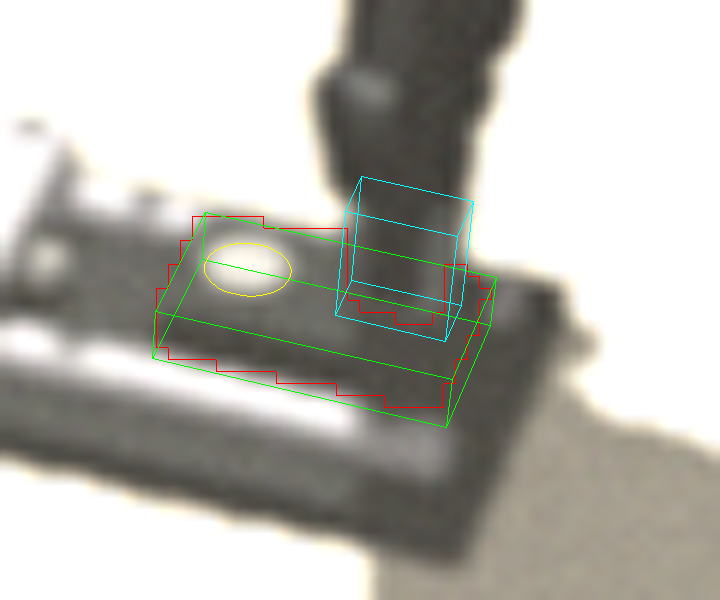

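Call:
apply_moves:
  moves:
    - [[-0.02, 0, 0.08], [0, 0, 0], -1]
    - [[-0.02, 0, 0.16], [0, 0, 0], -1]
    - [[-0.02, 0, 0.2], [0, 0, 0], -1]
    - [[-0.02, 0, 0.2], [0, 0, 0], -1]
    - [[-0.02, 0, 0.2], [0, 0, 0], -1]

```text
t: 10.75
eef_pos: [0.4387, -0.1562, 0.1059]
tool_rot: [-0.001, 0.794, -0.609, 0.001]
contact_force: [-0.9, 0.4, -4.6]
gripper_width: 0.145
```

Call:
apply_moves:
  moves:
    - [[0, 0, 0.02], [0, 0, 0], -1]
    - [[0, 0, 0.02], [0, 0, 0], -1]
    - [[0, 0, 0.02], [0, 0, 0], -1]

```text
t: 11.12
eef_pos: [0.4388, -0.1563, 0.1055]
tool_rot: [-0.001, 0.794, -0.609, 0.001]
contact_force: [-0.4, -1.2, -2.8]
gripper_width: 0.143
```

Call:
apply_moves:
  moves:
    - [[0, 0, 0.02], [0, 0, 0], -1]
    - [[0, 0, 0.02], [0, 0, 0], -1]
    - [[0, 0, 0.02], [0, 0, 0], -1]

```text
t: 11.5
eef_pos: [0.4391, -0.1564, 0.1054]
tool_rot: [-0.001, 0.794, -0.609, 0.001]
contact_force: [-0.5, 0.4, 6.0]
gripper_width: 0.145
```

Call:
apply_moves:
  moves:
    - [[0, 0, 0.02], [0, 0, 0], -1]
    - [[0, 0, 0.02], [0, 0, 0], -1]
    - [[0, 0, 0.02], [0, 0, 0], -1]

```text
t: 11.88
eef_pos: [0.4395, -0.1564, 0.1054]
tool_rot: [-0.001, 0.794, -0.609, 0.002]
contact_force: [-2.0, -0.1, 11.1]
gripper_width: 0.144
```

Call:
apply_moves:
  moves:
    - [[0, -0.1, -0.02], [0, 0, 0], -1]
    - [[0, -0.2, -0.02], [0, 0, 0], -1]
    - [[0, -0.3, -0.02], [0, 0, 0], -1]
    - [[0, -0.4, -0.02], [0, 0, 0], -1]
    - [[0, -0.5, -0.02], [0, 0, 0], -1]
    - [[0, -0.6, -0.02], [0, 0, 0], -1]
    - [[0, -0.7, -0.02], [0, 0, 0], -1]
    - [[0, -0.8, -0.02], [0, 0, 0], -1]
    - [[0, -0.8, -0.02], [0, 0, 0], -1]
    - [[0, -0.8, -0.02], [0, 0, 0], -1]

```text
t: 13.12
eef_pos: [0.4588, -0.1512, 0.1054]
tool_rot: [-0.001, 0.794, -0.608, 0.001]
contact_force: [0.2, -0.2, 5.8]
gripper_width: 0.143
```

```bash
cat > st.py <<'E'
from h import *
o=get_obs(); M=rot(o["tool_rot"]); f=np.array(o["contact_force"]); a=.262
X=np.array([np.cos(a),np.sin(a),0]);Y=np.array([-np.sin(a),np.cos(a),0])
print(o["t"],"toolz",M[:,2].round(4),"yaw",round(np.arctan2(M[1,0],M[0,0])%np.pi-np.pi/2,4),"fx fy fz",round(f@X,2),round(f@Y,2),f[2].round(2),"tab in fixture",((np.array(o["eef_pos"])-[.5055,-.1385,0])@np.c_[X,Y,[0,0,1]]).round(4),"torq",np.round(o["torque"],2),"w",o["gripper_width"])
E
python3 st.py; python3 -c "
from ov2 import *
ov2('c',b=(160,220,330,400),k=10)"
```

```text
13.125 toolz [ 4.e-03  6.e-04 -1.e+00] yaw 0.2625 fx fy fz 0.11 -0.29 5.81 tab in fixture [-4.830e-02 -1.000e-04  1.054e-01] torq [-0.04  0.21  0.03] w 0.14324721438360555
0.54 213 [188.6, 362.6]
carrier side offset wrt nominal [ 0.0034 -0.0102 -0.0939] 21.133333333333333
```

View pics/ov2_c.png

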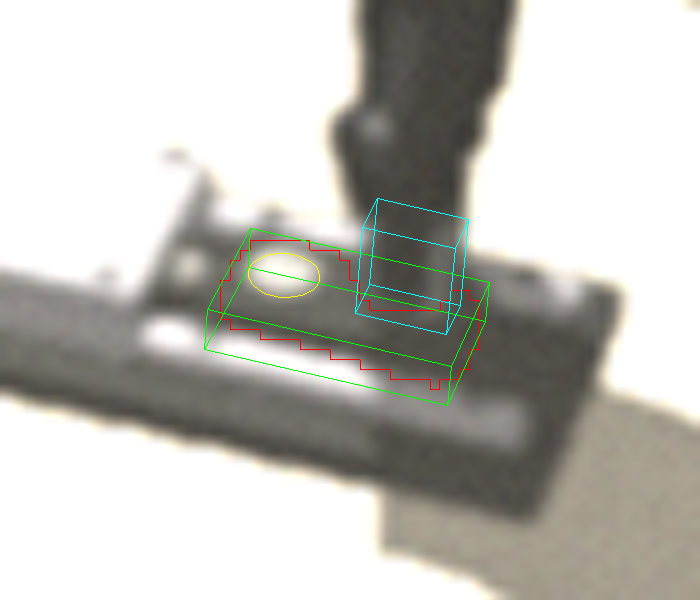

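Call:
apply_moves:
  moves:
    - [[0, -0.06, 0], [-0.02, 0, 0], -1]
    - [[0, -0.12, 0], [-0.02, 0, 0], -1]
    - [[0, -0.18, 0], [-0.02, 0, 0], -1]
    - [[0, -0.18, 0], [-0.02, 0, 0], -1]
    - [[0, -0.18, 0], [-0.02, 0, 0], -1]

```text
t: 13.85
eef_pos: [0.4631, -0.15, 0.1054]
tool_rot: [-0.0, 0.794, -0.609, 0.0]
contact_force: [-1.1, -0.1, 5.6]
gripper_width: 0.144
```

```bash
python3 st.py
```

```text
13.85 toolz [ 6.e-04 -3.e-04 -1.e+00] yaw 0.2624 fx fy fz -1.1 0.17 5.56 tab in fixture [-4.390e-02 -1.000e-04  1.054e-01] torq [-0.06  0.16  0.01] w 0.1439747814492436
```

Call:
apply_moves:
  moves:
    - [[0, -0.06, 0], [0, 0, 0], -1]
    - [[0, -0.12, 0], [0, 0, 0], -1]
    - [[0, -0.18, 0], [0, 0, 0], -1]
    - [[0, -0.24, 0], [0, 0, 0], -1]
    - [[0, -0.3, 0], [0, 0, 0], -1]
    - [[0, -0.3, 0], [0, 0, 0], -1]
    - [[0, -0.3, 0], [0, 0, 0], -1]

```text
t: 14.72
eef_pos: [0.4694, -0.1483, 0.1054]
tool_rot: [0.001, 0.793, -0.609, -0.0]
contact_force: [-3.9, -0.6, 8.5]
gripper_width: 0.145
```

```bash
python3 st.py
```

```text
14.725 toolz [-1.4e-03 -6.0e-04 -1.0e+00] yaw 0.2619 fx fy fz -3.89 0.42 8.45 tab in fixture [-0.0374 -0.0002  0.1054] torq [-0.14  0.7  -0.  ] w 0.14514908148772232
```

Call:
apply_moves:
  moves:
    - [[0, -0.05, 0], [0, 0, 0], -1]
    - [[0, -0.1, 0], [0, 0, 0], -1]
    - [[0, -0.15, 0], [0, 0, 0], -1]
    - [[0, -0.2, 0], [0, 0, 0], -1]
    - [[0, -0.2, 0], [0, 0, 0], -1]
    - [[0, -0.2, 0], [0, 0, 0], -1]

```text
t: 15.48
eef_pos: [0.4738, -0.1472, 0.1054]
tool_rot: [0.001, 0.793, -0.609, -0.001]
contact_force: [-4.9, -0.7, 10.8]
gripper_width: 0.145
```

```bash
python3 st.py
```

```text
15.475 toolz [-2.3e-03 -8.0e-04 -1.0e+00] yaw 0.2617 fx fy fz -4.89 0.55 10.83 tab in fixture [-0.0329 -0.0002  0.1054] torq [-0.11  1.04  0.  ] w 0.14468563067292467
```

Call:
apply_moves:
  moves:
    - [[0, -0.04, 0], [0, 0, 0], -1]
    - [[0, -0.08, 0], [0, 0, 0], -1]
    - [[0, -0.08, 0], [0, 0, 0], -1]
    - [[0, -0.08, 0], [0, 0, 0], -1]

```text
t: 15.98
eef_pos: [0.4755, -0.1467, 0.1054]
tool_rot: [0.001, 0.793, -0.609, -0.001]
contact_force: [-5.7, -1.7, 11.6]
gripper_width: 0.146
```

```bash
python3 st.py
```

```text
15.975 toolz [-2.7e-03 -9.0e-04 -1.0e+00] yaw 0.2616 fx fy fz -5.91 -0.18 11.59 tab in fixture [-0.0311 -0.0002  0.1054] torq [-0.21  1.12 -0.01] w 0.14589190946403038
```

Call:
apply_moves:
  moves:
    - [[0, -0.04, -0.01], [0.015, 0, 0], -1]
    - [[0, -0.08, -0.01], [0.015, 0, 0], -1]
    - [[0, -0.08, -0.01], [0.015, 0, 0], -1]
    - [[0, -0.08, -0.01], [0.015, 0, 0], -1]

```text
t: 16.48
eef_pos: [0.477, -0.1463, 0.1054]
tool_rot: [0.0, 0.793, -0.609, -0.0]
contact_force: [-6.4, -2.2, 10.6]
gripper_width: 0.145
```

```bash
python3 st.py
```

```text
16.475 toolz [-1.2e-03 -2.0e-04 -1.0e+00] yaw 0.2615 fx fy fz -6.72 -0.45 10.62 tab in fixture [-0.0296 -0.0002  0.1054] torq [-0.32  1.26  0.03] w 0.1448516739403088
```

Call:
apply_moves:
  moves:
    - [[0, -0.04, 0], [0, 0, 0], -1]
    - [[0, -0.08, 0], [0, 0, 0], -1]
    - [[0, -0.08, 0], [0, 0, 0], -1]
    - [[0, -0.08, 0], [0, 0, 0], -1]

```text
t: 16.98
eef_pos: [0.4788, -0.1459, 0.1054]
tool_rot: [0.001, 0.793, -0.609, -0.0]
contact_force: [-6.8, -2.0, 10.0]
gripper_width: 0.142
```

```bash
python3 st.py
```

```text
16.975 toolz [-1.5e-03 -3.0e-04 -1.0e+00] yaw 0.2614 fx fy fz -7.08 -0.2 10.01 tab in fixture [-0.0277 -0.0002  0.1054] torq [-0.29  1.32  0.02] w 0.14204586179066386
```

Call:
apply_moves:
  moves:
    - [[0, -0.04, 0], [0, 0, 0], -1]
    - [[0, -0.08, 0], [0, 0, 0], -1]
    - [[0, -0.08, 0], [0, 0, 0], -1]
    - [[0, -0.08, 0], [0, 0, 0], -1]

```text
t: 17.48
eef_pos: [0.4806, -0.1454, 0.1054]
tool_rot: [0.001, 0.793, -0.609, -0.001]
contact_force: [-7.4, -1.7, 10.3]
gripper_width: 0.141
```

```bash
python3 st.py
```

```text
17.475 toolz [-1.8e-03 -3.0e-04 -1.0e+00] yaw 0.2612 fx fy fz -7.59 0.28 10.25 tab in fixture [-0.0259 -0.0002  0.1054] torq [-0.35  1.41  0.01] w 0.14082133006681025
```

Call:
apply_moves:
  moves:
    - [[0, -0.04, 0], [0, 0, 0], -1]
    - [[0, -0.08, 0], [0, 0, 0], -1]
    - [[0, -0.08, 0], [0, 0, 0], -1]
    - [[0, -0.08, 0], [0, 0, 0], -1]

```text
t: 17.98
eef_pos: [0.4823, -0.1449, 0.1054]
tool_rot: [0.001, 0.793, -0.609, -0.001]
contact_force: [-7.2, -2.0, 11.9]
gripper_width: 0.146
```

```bash
python3 st.py
```

```text
17.975 toolz [-2.2e-03 -4.0e-04 -1.0e+00] yaw 0.2612 fx fy fz -7.48 -0.07 11.89 tab in fixture [-0.024  -0.0002  0.1054] torq [-0.39  1.46  0.01] w 0.14563415222027387
```

Call:
apply_moves:
  moves:
    - [[0, -0.04, 0], [0.005, 0, 0], -1]
    - [[0, -0.08, 0], [0.005, 0, 0], -1]
    - [[0, -0.08, 0], [0.005, 0, 0], -1]
    - [[0, -0.08, 0], [0.005, 0, 0], -1]

```text
t: 18.48
eef_pos: [0.4841, -0.1445, 0.1054]
tool_rot: [0.001, 0.793, -0.609, -0.001]
contact_force: [-8.2, -1.1, 12.4]
gripper_width: 0.14
```

```bash
python3 st.py
```

```text
18.475 toolz [-1.7e-03 -3.0e-04 -1.0e+00] yaw 0.2612 fx fy fz -8.25 1.09 12.39 tab in fixture [-0.0222 -0.0002  0.1054] torq [-0.43  1.64  0.  ] w 0.13956590334974392
```

Call:
apply_moves:
  moves:
    - [[0, -0.04, 0], [0, 0, 0], -1]
    - [[0, -0.06, 0], [0, 0, 0], -1]
    - [[0, -0.06, 0], [0, 0, 0], -1]
    - [[0, -0.06, 0], [0, 0, 0], -1]

```text
t: 18.98
eef_pos: [0.4848, -0.1443, 0.1054]
tool_rot: [0.001, 0.793, -0.609, -0.001]
contact_force: [-9.7, -1.6, 15.5]
gripper_width: 0.142
```

```bash
python3 st.py
```

```text
18.975 toolz [-3.2e-03 -5.0e-04 -1.0e+00] yaw 0.2609 fx fy fz -9.81 1.0 15.54 tab in fixture [-0.0215 -0.0002  0.1054] torq [-0.48  2.02 -0.01] w 0.1420140201011253
```

Call:
apply_moves:
  moves:
    - [[0, -0.02, -0.01], [0.01, 0, 0], -1]
    - [[0, -0.04, -0.01], [0.01, 0, 0], -1]
    - [[0, -0.04, -0.01], [0.01, 0, 0], -1]
    - [[0, -0.04, -0.01], [0.01, 0, 0], -1]

```text
t: 19.48
eef_pos: [0.4849, -0.1443, 0.1054]
tool_rot: [0.001, 0.793, -0.609, -0.001]
contact_force: [-12.3, -4.6, 16.1]
gripper_width: 0.139
```

```bash
python3 st.py
```

```text
19.475 toolz [-3.5e-03 -2.0e-04 -1.0e+00] yaw 0.2605 fx fy fz -13.07 -1.21 16.12 tab in fixture [-0.0214 -0.0003  0.1054] torq [-0.6   2.43 -0.01] w 0.13880268862969838
```

Call:
apply_moves:
  moves:
    - [[0, -0.02, -0.01], [0.01, 0, 0], -1]
    - [[0, -0.04, -0.01], [0.01, 0, 0], -1]
    - [[0, -0.04, -0.01], [0.01, 0, 0], -1]
    - [[0, -0.04, -0.01], [0.01, 0, 0], -1]

```text
t: 19.98
eef_pos: [0.4849, -0.1443, 0.1054]
tool_rot: [0.001, 0.793, -0.609, -0.001]
contact_force: [-14.5, -2.7, 17.5]
gripper_width: 0.143
```

```bash
python3 st.py
```

```text
19.975 toolz [-0.0037  0.     -1.    ] yaw 0.2602 fx fy fz -14.69 1.14 17.45 tab in fixture [-0.0214 -0.0002  0.1054] torq [-0.77  2.85 -0.03] w 0.1429450914280315
```

Call:
apply_moves:
  moves:
    - [[0, 0, 0], [0.03, 0, 0], -1]
    - [[0, 0, 0], [0.03, 0, 0], -1]
    - [[0, 0, 0], [0.03, 0, 0], -1]
    - [[0, 0, 0], [0.03, 0, 0], -1]

```text
t: 20.48
eef_pos: [0.4847, -0.1443, 0.1054]
tool_rot: [-0.001, 0.793, -0.609, -0.0]
contact_force: [-14.7, -3.6, 17.4]
gripper_width: 0.141
```

```bash
python3 st.py
```

```text
20.475 toolz [ 7.0e-04  1.3e-03 -1.0e+00] yaw 0.2602 fx fy fz -15.11 0.37 17.43 tab in fixture [-0.0216 -0.0002  0.1054] torq [-0.77  3.21  0.03] w 0.14124857738610833
```

Call:
apply_moves:
  moves:
    - [[0, -0.03, -0.01], [0.005, 0, 0], -1]
    - [[0, -0.06, -0.02], [0.01, 0, 0], -1]
    - [[0, -0.1, -0.02], [0.01, 0, 0], -1]
    - [[0, -0.1, -0.02], [0.01, 0, 0], -1]
    - [[0, -0.1, -0.02], [0.01, 0, 0], -1]
    - [[0, -0.1, -0.02], [0.01, 0, 0], -1]

```text
t: 21.22
eef_pos: [0.4848, -0.1443, 0.1054]
tool_rot: [0.0, 0.793, -0.61, -0.001]
contact_force: [-20.6, -4.2, 21.6]
gripper_width: 0.143
```

```bash
python3 st.py; python3 -c "
from ov2 import *
ov2('d',b=(155,215,320,390),k=10)
c=read_camera('top'); cv2.imwrite('pics/topd.png',cv2.resize(c['color'][130:270,230:450,::-1],None,fx=3.5,fy=3.5))"; python3 st.py
```

```text
21.225 toolz [-0.0024  0.0012 -1.    ] yaw 0.2594 fx fy fz -20.99 1.29 21.62 tab in fixture [-0.0215 -0.0003  0.1054] torq [-1.06  4.18  0.07] w 0.1428373905744886
0.72 173 [187.2, 353.2]
carrier side offset wrt nominal [ 0.0067 -0.0121 -0.017 ] 36.94509803921568
21.375 toolz [-0.0023  0.0012 -1.    ] yaw 0.2593 fx fy fz -20.49 -0.13 20.87 tab in fixture [-0.0214 -0.0003  0.1054] torq [-1.12  4.14  0.04] w 0.14243555953863746
```

View pics/ov2_d.png

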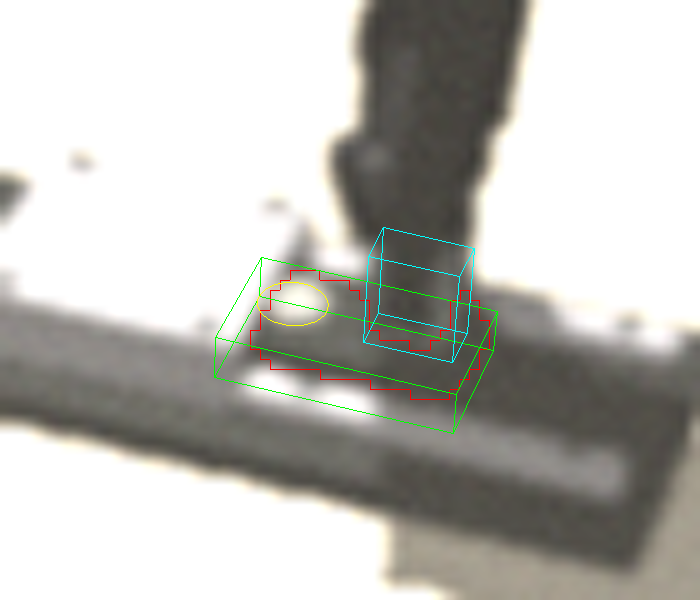

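Call:
apply_moves:
  moves:
    - [[0, 0, -0.02], [0.015, 0, 0], -1]
    - [[0, 0, -0.03], [0.015, 0, 0], -1]
    - [[0, 0, -0.03], [0.015, 0, 0], -1]
    - [[0, 0, -0.03], [0.015, 0, 0], -1]
    - [[0, 0, -0.03], [0.015, 0, 0], -1]

```text
t: 22.0
eef_pos: [0.4847, -0.1443, 0.1055]
tool_rot: [-0.001, 0.793, -0.61, -0.001]
contact_force: [-16.8, -5.4, 11.8]
gripper_width: 0.144
```

```bash
python3 st.py
```

```text
22.0 toolz [-1.0e-04  2.2e-03 -1.0e+00] yaw 0.2592 fx fy fz -17.65 -0.85 11.85 tab in fixture [-0.0216 -0.0002  0.1055] torq [-1.27  3.66 -0.03] w 0.143674519866957
```

Call:
apply_moves:
  moves:
    - [[0, -0.02, 0], [0, 0, 0], -1]
    - [[0, -0.05, 0], [0, 0, 0], -1]
    - [[0, -0.05, 0], [0, 0, 0], -1]
    - [[0, -0.05, 0], [0, 0, 0], -1]
    - [[0, -0.05, 0], [0, 0, 0], -1]
    - [[0, -0.05, 0], [0, 0, 0], -1]
    - [[0, -0.05, 0], [0, 0, 0], -1]
    - [[0, -0.05, 0], [0, 0, 0], -1]

```text
t: 23.0
eef_pos: [0.4849, -0.1443, 0.1054]
tool_rot: [-0.0, 0.792, -0.61, -0.002]
contact_force: [-20.3, -5.8, 15.9]
gripper_width: 0.146
```

```bash
python3 st.py
```

```text
23.0 toolz [-0.0024  0.0019 -1.    ] yaw 0.2589 fx fy fz -21.14 -0.32 15.93 tab in fixture [-0.0214 -0.0002  0.1054] torq [-1.33  4.22  0.05] w 0.1456195485468191
```

```bash
python3 -c "
from station import *
print(hand_in())"; python3 st.py
```

```text
the job is handed in; nothing more can be done
None
the job is handed in; nothing more can be done
```

I placed the carrier in the larger fixture's channel with its disc towards the hood, then slid it in until it came up hard against the stop. I handed in at 23.0 s with the arm still gripping and pushing. `hand_in` gives no verdict.

**Stop:** the tab stalled 21.4 mm behind the fixture's origin while the push rose from about 8 N to 21 N. The plunger spring accounts for only about 7 N there, by the given spring figures. The carrier's front edge is about 11–12 mm past the hood edge, inside the 4–16 mm range for the stop.

**Last readings:**

| Check | Reading |
|---|---|
| Push along the channel | about 21 N |
| Sideways force | about 0 N |
| Downward press on the channel floor | about 16 N |
| TCP height | 0.1054 m, as expected with the carrier on the floor |
| Tool tilt | about 0.2° |
| Grip | opening steady at about 12 mm, commanded at 90 N |

**Checks that disagreed or were weak:**
- **Camera fits:** the two cameras' fits of the fixture differed by about 5 mm. I used a mean for the world position and the side camera alone for the carrier relative to the fixture.
- **Position under the hood:** the last side-camera fit of the carrier was unreliable because the hood and fingers hid part of it. The final position rests on the arm's measured pose and forces.
- **Flatness:** I judged it from TCP height, tilt and forces. The picture was too coarse to confirm it.
- **Bystanders:** I kept the arm clear of the bottle, case, brush and control box. I did not re-measure them at the end.

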